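# Pack and set the front foot of the radio chassis

### The job

Slide the aluminium packing plate under the front foot of the ivory radio chassis, so that the foot stands centred over the red mark, and let go of the plate. Then screw the foot down with the ribbed black knob until its rubber sole just bears lightly on the plate, never forcing it, and leave everything else on the shelf where it is.

Things in the scene. Friction and masses are not known exactly. Their poses are not given: they have to be found in the camera images.
- chassis: Ivory bakelite radio chassis, fixed to the shelf. Origin on the shelf (z = 0) straight below the vertical screw axis of its front foot; x points horizontally from the screw towards the chassis, z up. In this frame the box, 200 x 300 x 105 mm, spans x 75 to 275, y -150 to 150, z 20 to 125 mm. The bakelite cracks if the foot bears on the plate with more than 22 N.
- screw_axis (a point): Point on the screw axis at the upper face of the lug, 60 mm above the shelf; fixed to the chassis, same axes. Clockwise from above screws the foot down, 2 mm per radian (12.6 mm a turn); knob, screw and foot turn and sink together and stay where they are left. Turning takes about 0.05 N m until the sole touches, hardly any while standing still.
- lug_tip (a point): Front end of the steel lug that carries the screw, upper face, 20 mm in front of the screw axis. The lug is 36 mm wide, 8 mm thick (52 to 60 mm above the shelf) and runs back to the chassis front.
- knob_place (a point): Fixed point on the screw axis, 89 mm above the shelf, about the middle of the ribbed black knob (43 mm across, 26 mm high, white pointer on top), which is gripped from above. At the start the knob's mid-height is 87 to 91 mm above the shelf; this point does not follow it. How far the screw stands out is not measured and differs every time.
- foot_place (a point): Fixed point on the screw axis near the underside of the round rubber-soled foot (52 mm across); it does not follow the foot. At the start the sole is 10.5 to 14.5 mm above the shelf. It turns with the knob on four rubber studs at 22 mm radius: once it touches, rubbing adds about 0.022 N m per newton (times friction, 0.8 to 1.2). The sole gives about 1 mm per 6 N.
- plate: Loose aluminium packing plate, 160 x 76 x 8 mm, about 0.25 kg, lying flat; origin at the centre of its underside, x along its length, z up. A red disc 52 mm across, as wide as the foot, marks one end (x = +44 mm); an upright lifting tab stands at the other end (x = -56 mm).
- plate_tab (a point): Centre of the plate's lifting tab, which is 30 mm long (plate x), 12 mm thick (plate y) and rises from 8 to 48 mm above the underside; this point is 28 mm above the underside. Grip it across its thickness.
- plate_mark (a point): Centre of the red disc, on the plate's upper face.
- valve: Spare amber radio valve standing upright, 42 mm across, 96 mm high; origin at its underside. Not to be disturbed.
- coil: Copper-wound coil former standing upright, 56 mm across, 75 mm high; origin at its underside. Not to be disturbed.
- meter: Grey steel meter case 90 x 120 x 85 mm with a handle to 104 mm; origin at its underside. Not to be disturbed.
- plug: Brass plug standing upright, 26 mm across, 52 mm high; origin at its underside. Not to be disturbed.
- driver: Screwdriver lying on the shelf. Not to be disturbed.
- insulator: White ceramic insulator, 40 mm across, 52 mm high; origin at its underside. Not to be disturbed.
- mug: Green mug, 80 mm across, 85 mm high; origin at its underside. Not to be disturbed.
There are look-alikes about, which are no part of the job. There is more than one size of the plate; the one meant has the size given above.

How it is judged (in metres and radians):
On the way:
1. the plate lies flat on the shelf, released, with the centre of its red mark within 10 mm of the screw axis (seen from above), the foot still clear of it (horizontal distance between plate_mark and screw_axis below 0.01 m and height (world z) of plate_mark below 0.0105 m and angle between plate's own z axis and vertical below 0.05 rad and contact force between the fingers and plate below 0.1 N and contact force between chassis and plate below 0.5 N), for 0.2 s.
At the end, for the whole second after the job is handed in: The foot bears on the plate with 1 to 10 N; the plate lies flat on the shelf at rest with the centre of its red mark within 10 mm of the screw axis, seen from above; the robot touches nothing (contact force between chassis and plate between 1 and 10 N and horizontal distance between plate_mark and screw_axis below 0.01 m and height (world z) of plate_mark below 0.0105 m and angle between plate's own z axis and vertical below 0.05 rad and linear speed of plate below 0.01 m/s).
It fails at once if the foot (or any part of the chassis) presses on the plate with more than 22 N (contact force between chassis and plate above 22 N).
It fails at once if a bystander is moved more than 25 mm (distance of any of valve, coil, meter, plug, driver, insulator, mug from where it was at the start of the episode above 0.025 m).
It also fails if it takes over 72 s, if anything falls off the work surface, if the arm or the gripper's body presses on something with over 40 N, if the wrist force passes 120 N, or if a joint passes its speed limit or range.

### The arm

A 6-joint arm with a two-finger parallel gripper is mounted at the origin on the work surface. World frame = base frame: x ahead of the robot, y to its left, z up, the work surface at z = 0. Lengths are in mm, angles in rad, forces in N, time in s.
With the tool pointing down it reaches from about 275 to 825 mm from the base axis. Payload 5.2 kg.
Tool frame: the origin (TCP) lies at the very end of the fingers, on their centre line; the grasp point (between the pads) lies 19 mm behind it; z points along the fingers, y is the direction in which the jaws open and shut (so a half turn about z gives the same grasp; the last joint's range is limited). The gripper opens to 93 mm and grips with 3 to 60 N. Pads are 15 mm wide; open, the fingers measure 128 mm over their backs; the gripper's body (75 mm by 188 mm) begins 65 mm behind the grasp point.
Start: joints at [-1.46, 0.259, 1.535, -0, 1.348, -0.203], TCP at [169.792, -523.14, 218.653] pointing down, gripper open.
Joint ranges: [-3.14, 3.14], [-0.91, 2.08], [0.19, 2.58], [-1.22, 4.36], [0.22, 2.71], [-3.12, 3.12]. Speed limits (rad/s): [2.57, 2.57, 3.14, 3.14, 3.14, 3.14].

### API

Orientations are given as a unit quaternion [w, x, y, z].
In Python, from rig import ctrl, read_camera, camera_info gives the robot as it stands. The module is installed in compiled form; this text tells all that it offers.
- The arm moves only by the tool send_rows, never from a script. Its arguments are lists of equal length, an entry for each row: "slide": the shift along the tool's x, y, z in m, a list of three; "turn": the turn about the tool's z in degrees; "grip": the closure, from 0 (fully open) to 1 (shut). In form: {"slide": [[tx, ty, tz], ...], "turn": [turn, ...], "grip": [grip, ...]}. A call has 1 to 10 rows; each row shifts and turns the commanded pose from where the row before left it, along the tool's axes as they then stand; what a row does not reach is not made up. A row lasts 1/8 s, in which the tool goes at most 62.5 mm and 10.7 degrees, less where a joint would pass 70% of its speed; a pose out of reach is approached as far as the arm can. A call with a gripper value outside its range is refused whole. The fingers move at their own pace and stop on an object; "squeeze" is the grip in N (left out, the last holds). Time passes only in rows, so rows that do not move let the fingers close. It gives the time, the measured TCP pose, the force and the opening at its end, in the units of the state.
- ctrl.sense(): the state, without advancing time (a new reading comes with each control period).
- read_camera(name): name is "scene" or "top"; returns (picture, depth): 384x512x3 uint8, red, green, blue; 384x512 float32, mm along the optical axis (not along the pixel's ray), 0 where there is no reading.
- camera_info(name): a dict with "fx", "fy", "cx", "cy" (pixels), "k1" (the pictures are not rectified: a ray, as slopes to the right and down, at radius r is drawn at 1 + k1 r^2 times it, then the intrinsics apply), "cam_to_world" (4x4, takes a point from camera to world coordinates). Camera axes: x right, y down, z forward; pixel columns grow to the right and rows downward; lengths in mm; the calibration is good to about 2 mm. A picture is of the moment at which its call begins. camera_info takes no time and is no camera call.
- ctrl.close_job(): hands the job in, once; it reports no verdict.
The state is a dict: "t": time; "joint_positions": joint angles; "dq": joint speeds; "joint_torque": joint torques, N m; "tcp_pos": TCP position; "eef_rot": TCP orientation; "contact_force": force on the tool from outside, world axes, zero at the start; "torque": the same for the moment, N m; "opening": finger opening in mm.
Only numpy, scipy, OpenCV 4.12 (cv2) and the standard library are available. Lean on these libraries where they do the work, as an engineer would, in place of code of your own. Each camera call takes 0.05 s, during which the arm holds its last target. There are 200 camera calls.

## Working session

There is one attempt and no reset: what is moved stays moved. The work goes in short steps, Python scripts to look and compute and a tool call to move; the robot and the scene stay as the last step left them, time stands still between calls to the robot, and variables do not carry over. Pictures are saved under pics/ and viewed, about 8 in all and at most 12, crops included, and the job is handed in when it is done.

Besides the shell and the picture viewer there is one more tool, called after ">>>" by a JSON object that holds its "method" and its "body", one argument or row to a line. send_rows: Moves the arm, as the interface text tells. Its arguments: {"type":"object","properties":{"slide":{"type":"array"},"turn":{"type":"array"},"grip":{"type":"array"},"squeeze":{"type":"number"}},"required":["slide","turn","grip"]}

```bash
mkdir -p pics
cat > h.py <<'E'
import numpy as np, cv2
from rig import ctrl, read_camera, camera_info
def cloud(name):
    im,d=read_camera(name); c=camera_info(name)
    return im,d,c
def rays(c,uv):
    uv=np.asarray(uv,float).reshape(-1,2)
    K=np.array([[c['fx'],0,c['cx']],[0,c['fy'],c['cy']],[0,0,1.]])
    p=cv2.undistortPoints(uv.reshape(-1,1,2),K,np.array([c['k1'],0,0,0.])) if False else None
    x=(uv-[c['cx'],c['cy']])/[c['fx'],c['fy']]; y=x.copy()
    for _ in range(20): y=x/(1+c['k1']*(y**2).sum(1,keepdims=True))
    return np.c_[y,np.ones(len(y))]
def onplane(c,uv,z):
    T=np.array(c['cam_to_world']); r=rays(c,uv)@T[:3,:3].T; o=T[:3,3]
    return o+r*((z-o[2])/r[:,2])[:,None]
def pts(c,d,uv):
    uv=np.asarray(uv,int).reshape(-1,2); T=np.array(c['cam_to_world'])
    return (rays(c,uv)*d[uv[:,1],uv[:,0]][:,None])@T[:3,:3].T+T[:3,3]
def save(n,im): cv2.imwrite('pics/'+n,cv2.cvtColor(im,cv2.COLOR_RGB2BGR))
E
python3 - <<'E'
from h import *
for n in('scene','top'):
    im,d,c=cloud(n); save(n+'0.png',im); np.savez('/tmp/'+n,im=im,d=d)
    print(n,c)
print(ctrl.sense())
E
```

```text
scene {'fx': 389.68870138507236, 'fy': 389.68870138507236, 'cx': 256.247186696361, 'cy': 187.10692873543385, 'k1': 0.019123655399237216, 'cam_to_world': array([[ 3.93729420e-01,  6.46721701e-01, -6.53244353e-01,
         1.22407309e+03],
       [ 9.19129019e-01, -2.87321934e-01,  2.69532840e-01,
        -3.14396748e+02],
       [-1.33786940e-02, -7.06538851e-01, -7.07547781e-01,
         8.37189928e+02],
       [ 0.00000000e+00,  0.00000000e+00,  0.00000000e+00,
         1.00000000e+00]])}
top {'fx': 349.1636659735256, 'fy': 349.1636659735256, 'cx': 255.64284806127915, 'cy': 188.23289254558063, 'k1': -0.07669594052783127, 'cam_to_world': array([[ 3.45404456e-04, -9.95525160e-01,  9.44962300e-02,
         4.23274934e+02],
       [-9.99794685e-01, -2.25828376e-03, -2.01367267e-02,
        -9.90314915e+00],
       [ 2.02600174e-02, -9.44698732e-02, -9.95321543e-01,
         1.13362182e+03],
       [ 0.00000000e+00,  0.00000000e+00,  0.00000000e+00,
         1.00000000e+00]])}
{'t': 0.1, 'joint_positions': array([-1.45981137e+00,  2.59272413e-01,  1.53595493e+00, -6.93413390e-07,
        1.34797923e+00, -2.02800422e-01]), 'dq': array([ 0.0019205 , -0.00307087, -0.00276465,  0.00014595, -0.00190926,
       -0.00057832]), 'joint_torque': array([ 2.41055874e-03, -4.38210404e+01, -2.84643942e+01,  7.19064265e-02,
        3.62852274e-02, -6.00787575e-05]), 'tcp_pos': array([ 169.73172316, -522.65378781,  217.90710302]), 'eef_rot': array([-8.06128281e-04,  9.87717234e-01,  1.56249844e-01,  3.66951127e-05]), 'contact_force': array([ 0.0716473 ,  0.38751835, -1.0234873 ]), 'torque': array([-0.06569303, -0.00925695,  0.0048022 ]), 'opening': 92.81326062986383}
```

View pics/scene0.png

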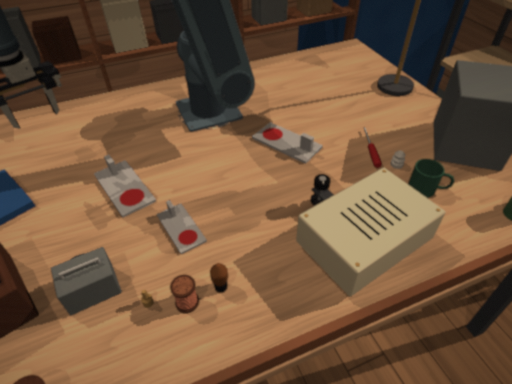

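View pics/top0.png

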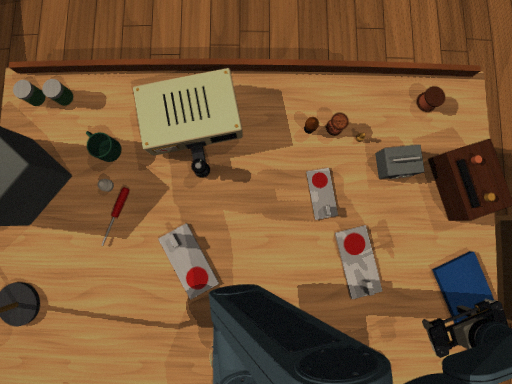

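Scene and top pictures both show three plates with red discs (top: (322,194), (359,262), (188,262)), the chassis at (188,110) and the knob at (201,168). Next I measure the plates, knob and chassis.

Run:
```python
from h import *
for n in('top','scene'):
    f=np.load('/tmp/%s.npz'%n); im,d=f['im'],f['d']; c=camera_info(n)
    hsv=cv2.cvtColor(im,cv2.COLOR_RGB2HSV).astype(int); H,S,V=hsv[...,0],hsv[...,1],hsv[...,2]
    red=(((H<6)|(H>172))&(S>170)&(V>110)).astype(np.uint8)
    gray=((S<60)&(V>85)).astype(np.uint8)
    print(n)
    seeds={'top':[(322,180),(355,243),(197,277)],'scene':[(188,237),(132,197),(273,133)]}[n]
    cnt,_=cv2.findContours(red,0,1)
    for s in seeds:
        for k in cnt:
            if cv2.contourArea(k)>40 and cv2.pointPolygonTest(k,s,False)>=0:
                e=onplane(c,k.reshape(-1,2),8)[:,:2]; (x,y),wh,a=cv2.minAreaRect(e.astype(np.float32))
                M=cv2.moments(k); print('red',s,np.round(onplane(c,[M['m10']/M['m00'],M['m01']/M['m00']],8)[0],1),np.round(wh,1))
        yy,xx=np.mgrid[:384,:512]; near=(np.hypot(xx-s[0],yy-s[1])<75)
        P=pts(c,d,np.c_[xx.ravel(),yy.ravel()])[:,2].reshape(384,512)
        m=cv2.morphologyEx(((gray|red)&near&(P<14)).astype(np.uint8),cv2.MORPH_CLOSE,np.ones((3,3)))
        _,lab=cv2.connectedComponents(m); m=(lab==lab[s[1],s[0]]).astype(np.uint8)
        k=max(cv2.findContours(m,0,1)[0],key=cv2.contourArea)
        e=onplane(c,k.reshape(-1,2),8)[:,:2].astype(np.float32)
        r=cv2.minAreaRect(e); print(' plate',np.round(r[0],1),np.round(r[1],1),round(r[2],1),np.round(cv2.boxPoints(r)).tolist())
        # tab points
        t=near&(P>30)&(P<55)
        uv=np.argwhere(t)[:,::-1]
        if len(uv): q=pts(c,d,uv); print(' tall pts',len(q),np.round(np.median(q,0),1),np.round(q.min(0)),np.round(q.max(0)))
    # chassis top & knob & bulb 
    if n=='top':
        yy,xx=np.mgrid[:384,:512]; Q=pts(c,d,np.c_[xx.ravel(),yy.ravel()]).reshape(384,512,3)
        m=((abs(Q[...,2]-125)<7)&(xx>120)&(xx<255)&(yy>60)&(yy<165)).astype(np.uint8)
        k=max(cv2.findContours(m,0,1)[0],key=cv2.contourArea); r=cv2.minAreaRect(onplane(c,k.reshape(-1,2),125)[:,:2].astype(np.float32)); print('chassis',r,cv2.boxPoints(r).round().tolist())
        m=(abs(xx-201)<20)&(abs(yy-168)<16)&(Q[...,2]>75); q=Q[m]; print('knob',len(q),np.median(q,0),q.min(0),q.max(0),np.percentile(q[:,2],[50,80,90]))
        (x,y),w,a=cv2.minAreaRect(q[:,:2].astype(np.float32));print(x,y,w)
        np.save('/tmp/Q',Q)
```

```text
top
red (322, 180) [ 558.4 -240.3    8. ] [46.2 46.3]
 plate [ 514.4 -248. ] [158.5  75.8] 9.8 [[430.0, -224.0], [443.0, -299.0], [599.0, -272.0], [586.0, -197.0]]
 tall pts 215 [ 610.6 -375.3   44.6] [ 446. -481.   30.] [ 748. -189.   55.]
red (355, 243) [ 350.9 -351.3    8. ] [65.9 67.6]
 plate [ 292.8 -364.4] [218.3 104.5] 13.3 [[174.0, -339.0], [199.0, -440.0], [411.0, -390.0], [387.0, -288.0]]
 tall pts 103 [ 455.4 -372.6   45.8] [ 197. -470.   30.] [ 578. -249.   54.]
red (197, 277) [248.6 155.1   8. ] [56.2 67.3]
 plate [297.9 183. ] [219.2 104.5] 28.8 [[177.0, 176.0], [227.0, 84.0], [419.0, 190.0], [369.0, 282.0]]
 tall pts 21 [368.5 212.1  41.9] [346. 202.  32.] [387. 220.  53.]
chassis ((759.2584228515625, 176.30752563476562), (200.36378479003906, 298.2929382324219), 11.450945854187012) [[631.0, 303.0], [691.0, 10.0], [887.0, 50.0], [828.0, 342.0]]
knob 189 [587.18266093 140.91309858 102.61877753] [423.27493417  -9.90314915  79.54794102] [ 609.24375837  162.94213719 1133.6218248 ] [102.61877753 104.46452278 105.57552237]
519.2841796875 69.21392822265625 (246.9473419189453, 42.576412200927734)
scene
red (188, 237) [ 556.7 -240.5    8. ] [45.1 40.2]
 plate [ 515.4 -248.9] [157.7  72.2] 9.9 [[431.0, -227.0], [444.0, -298.0], [599.0, -271.0], [587.0, -200.0]]
 tall pts 294 [ 747.  -282.    45.6] [ 443. -385.   30.] [ 761. -189.   55.]
red (132, 197) [ 346.6 -350.7    8. ] [63.  56.8]
 plate [ 292.8 -364. ] [220.  101.4] 13.5 [[174.0, -340.0], [198.0, -439.0], [412.0, -388.0], [388.0, -289.0]]
 tall pts 123 [ 452.  -264.7   45.2] [ 202. -439.   30.] [ 609. -249.   55.]
red (273, 133) [242. 157.   8.] [51.2 57.6]
 plate [297.8 182.2] [219.4 105.1] 28.7 [[176.0, 176.0], [227.0, 83.0], [419.0, 189.0], [369.0, 281.0]]
 tall pts 208 [67.8 22.6 42.2] [ 52. -42.  30.] [593. 238.  55.]
```

>>> {"method": "send_rows", "body": {
  "slide": [
    [0,0,0],
    [0.0413,-0.0265,0.008],
    [0.0413,-0.0265,0.008],
    [0.0413,-0.0265,0.008],
    [0.0413,-0.0265,0.008],
    [0.0413,-0.0265,0.008],
    [0.0413,-0.0265,0.008],
    [0.0413,-0.0265,0.008],
    [0.0413,-0.0265,0.008],
    [0,0,0]
  ],
  "turn": [8.2,0,0,0,0,0,0,0,0,0],
  "grip": [0,0,0,0,0,0,0,0,0,0],
  "squeeze": 30
}}

```text
t: 1.35
tcp_pos: [460.6, -255.2, 153.6]
eef_rot: [-0.001, 0.996, 0.088, -0.0]
contact_force: [-0.2, -0.7, -0.1]
opening: 92.9
```

>>> {"method": "send_rows", "body": {
  "slide": [
    [-0.001,0.0025,0.04],
    [0,0,0.04],
    [0,0,0.035],
    [0,0,0.015],
    [0,0,0.0105],
    [0,0,0]
  ],
  "turn": [0,0,0,0,0,0],
  "grip": [0,0,0,0,0,0]
}}

```text
t: 2.1
tcp_pos: [458.8, -261.1, 14.3]
eef_rot: [0.0, 0.996, 0.085, -0.0]
contact_force: [-0.6, 0.5, -0.0]
opening: 93.1
```

Run:
```python
from h import *
im,d,c=cloud('scene'); save('s1.png',cv2.resize(im[150:310,80:300],None,fx=3,fy=3,interpolation=2)); print(ctrl.sense()['tcp_pos'])
```

```text
[ 459.16667768 -261.34073353   14.82959806]
```

View pics/s1.png

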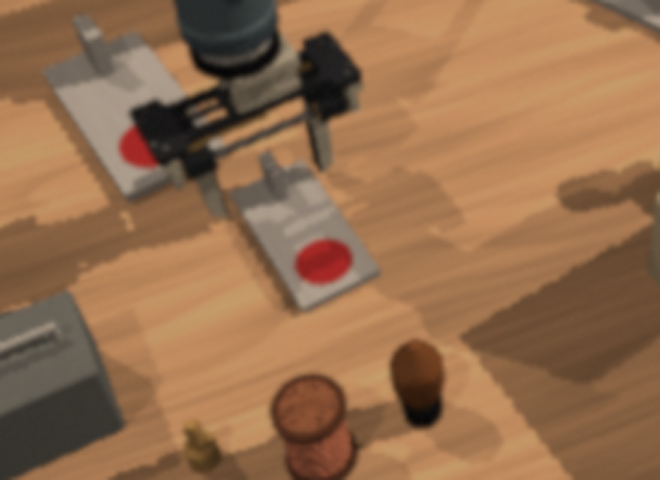

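The fingers straddle the intended plate's tab (crop pixel (275,175)), so I close.

>>> {"method": "send_rows", "body": {
  "slide": [
    [0,-0.003,0.002],
    [0,0,0],
    [0,0,0],
    [0,0,0],
    [0,0,0],
    [0,0,0],
    [0,0,0],
    [0,0,0]
  ],
  "turn": [0,0,0,0,0,0,0,0],
  "grip": [0,1,1,1,1,1,1,1]
}}

```text
t: 3.15
tcp_pos: [458.3, -257.8, 12.1]
eef_rot: [-0.0, 0.996, 0.085, -0.0]
contact_force: [-0.1, 0.5, 0.0]
opening: 27.5
```

>>> {"method": "send_rows", "body": {
  "slide": [
    [0,0,0],
    [0,0,0],
    [0,0,0]
  ],
  "turn": [0,0,0],
  "grip": [1,1,1]
}}

```text
t: 3.52
tcp_pos: [458.3, -257.7, 12.1]
eef_rot: [-0.0, 0.996, 0.085, -0.0]
contact_force: [0.8, 0.3, 0.8]
opening: 11.7
```

>>> {"method": "send_rows", "body": {
  "slide": [
    [0,0,0],
    [0.0089,-0.0311,0],
    [0.0089,-0.0311,0],
    [0.0089,-0.0311,0],
    [0.0089,-0.0311,0],
    [0.0089,-0.0311,0],
    [0.0089,-0.0311,0],
    [0.0089,-0.0311,0],
    [0.0089,-0.0311,0],
    [0.0089,-0.0311,0]
  ],
  "turn": [-1.7,0,0,0,0,0,0,0,0,0],
  "grip": [1,1,1,1,1,1,1,1,1,1]
}}

```text
t: 4.78
tcp_pos: [481.1, 33.4, 12.1]
eef_rot: [0.0, 0.995, 0.101, 0.0]
contact_force: [1.1, -0.6, -0.8]
opening: 12.0
```

>>> {"method": "send_rows", "body": {
  "slide": [
    [0,0,0],
    [0,0,0]
  ],
  "turn": [0,0],
  "grip": [1,1]
}}

```text
t: 5.03
tcp_pos: [481.1, 32.4, 12.2]
eef_rot: [0.0, 0.995, 0.101, -0.0]
contact_force: [-0.7, 0.9, -1.0]
opening: 11.5
```

```bash
cat > red.py <<'E'
from h import *
def red(n,save_=None):
    im,d,c=cloud(n)
    if save_: save(save_,im)
    H,S,V=[a.astype(int) for a in cv2.split(cv2.cvtColor(im,cv2.COLOR_RGB2HSV))]
    m=(((H<6)|(H>172))&(S>150)&(V>80)).astype(np.uint8)
    for k in cv2.findContours(m,0,1)[0]:
        if cv2.contourArea(k)>25:
            e=onplane(c,k.reshape(-1,2),8)[:,:2].astype(np.float32); (x,y),r=cv2.minEnclosingCircle(e)
            M=cv2.moments(k); u=[M['m10']/M['m00'],M['m01']/M['m00']]
            print(n,np.round(u),np.round(onplane(c,u,8)[0,:2],1),'circ',round(x,1),round(y,1),round(r,1))
if __name__=='__main__':
    import sys
    s=ctrl.sense(); print(s['t'],s['tcp_pos'],s['eef_rot'],s['contact_force'],s['opening'])
    tag=sys.argv[1] if len(sys.argv)>1 else None
    for n in('top','scene'): red(n,tag and n+tag+'.png')
E
python3 red.py 2
```

```text
5.025 [481.06304149  32.40833934  12.15570568] [ 4.67921090e-05  9.94917609e-01  1.00692344e-01 -1.64077400e-05] [-0.70178221  0.90330114 -0.96055754] 11.478534633297638
top [354. 244.] [ 350.8 -351.2] circ 350.8 -351.4 34.9
top [230. 170.] [591.1  50.2] circ 581.4 51.9 25.3
scene [289. 210.] [579.3  51.8] circ 578.5 52.0 23.7
scene [132. 197.] [ 345.8 -350.1] circ 345.9 -350.1 33.3
scene [375. 154.] [477.5 415.4] circ 472.5 417.4 48.2
```

View pics/scene2.png

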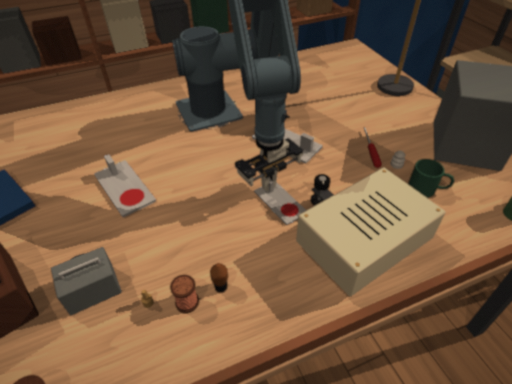

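The plate is held beside the foot, with the red mark at (289,210) in the scene view, as the TCP predicts. One check of the screw axis from the second camera.

Run:
```python
from h import *
f=np.load('/tmp/scene.npz'); im,d=f['im'],f['d']; c=camera_info('scene')
yy,xx=np.mgrid[:384,:512]; Q=pts(c,d,np.c_[xx.ravel(),yy.ravel()]).reshape(384,512,3)
m=((abs(Q[...,2]-125)<7)&(xx>280)&(xx<450)&(yy>160)&(yy<300)).astype(np.uint8)
k=max(cv2.findContours(m,0,1)[0],key=cv2.contourArea); r=cv2.minAreaRect(onplane(c,k.reshape(-1,2),125)[:,:2].astype(np.float32)); print(r)
q=Q[(abs(xx-322)<14)&(abs(yy-190)<25)&(Q[...,2]>75)&(Q[...,2]<112)]; print(len(q),np.median(q,0),cv2.minAreaRect(q[:,:2].astype(np.float32)),np.percentile(q[:,2],[80,90,95]))
Qt=np.load('/tmp/Q.npy'); q=Qt[150:185,185:220].reshape(-1,3)
q=q[(q[:,2]>92)&(q[:,2]<112)];print(len(q),q.mean(0),cv2.minAreaRect(q[:,:2].astype(np.float32)))
```

```text
((763.6333618164062, 173.56134033203125), (199.27413940429688, 301.19677734375), 11.602904319763184)
236 [596.27420804 136.59469876 100.51603879] ((590.0543212890625, 140.94004821777344), (43.33073425292969, 43.941959381103516), 69.43740844726562) [102.98286627 103.65928512 104.62169997]
175 [588.2828733  141.6709288  102.39654654] ((587.8673706054688, 141.64254760742188), (42.20793533325195, 42.92851257324219), 1.7655832767486572)
```

>>> {"method": "send_rows", "body": {
  "slide": [
    [0.0055,-0.017,0],
    [0.0055,-0.017,0],
    [0.0055,-0.017,0],
    [0.0055,-0.017,0],
    [0.0055,-0.017,0],
    [0,0,0],
    [0,0,0]
  ],
  "turn": [0,0,0,0,0,0,0],
  "grip": [1,1,1,1,1,1,1]
}}

```text
t: 6.0
tcp_pos: [491.1, 121.5, 12.2]
eef_rot: [-0.0, 0.995, 0.1, 0.0]
contact_force: [-0.8, 1.4, -0.5]
opening: 11.7
```

>>> {"method": "send_rows", "body": {
  "slide": [
    [0,0,0],
    [0,0,0],
    [0,0,0],
    [0,0,0],
    [0,0,-0.005],
    [0,0,-0.06],
    [0,0,-0.06],
    [0,0,-0.03],
    [0,0,0]
  ],
  "turn": [0,0,0,0,0,0,0,0,0],
  "grip": [0.7,0.7,0.7,0.7,0.7,0.7,0.7,0.7,0.7]
}}

```text
t: 7.12
tcp_pos: [493.0, 121.4, 170.3]
eef_rot: [0.0, 0.995, 0.1, 0.003]
contact_force: [-0.8, -1.0, -0.5]
opening: 28.2
```

Run:
```python
from h import *
s=ctrl.sense(); print(s['t'],s['tcp_pos'],s['eef_rot'],s['contact_force'],s['opening'])
im,d,c=cloud('scene'); np.savez('/tmp/scene3',im=im,d=d); save('s3.png',cv2.resize(im[130:270,210:380],None,fx=4,fy=4,interpolation=2))
```

```text
7.125 [493.02307146 121.35005701 170.25306359] [2.57216487e-04 9.94971177e-01 1.00107330e-01 3.28824269e-03] [-0.84124835 -0.99636121 -0.48008286] 28.18688005538682
```

View pics/s3.png

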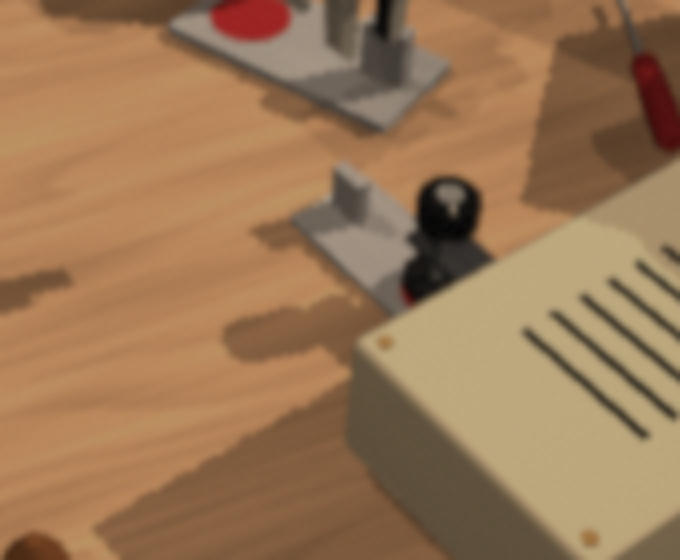

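Run:
```python
from h import *
c=camera_info('scene'); print(onplane(c,[[283.25,183.75]],8), onplane(c,[[309,206.5]],8))
f=np.load('/tmp/scene3.npz'); im,d=f['im'],f['d']
# tab top centre
print(onplane(c,[[210+352/4,130+178/4]],48))
Q=pts(c,d,np.c_[np.tile(np.arange(285,310),25),np.repeat(np.arange(165,190),25)])
q=Q[(Q[:,2]>25)&(Q[:,2]<55)&(Q[:,0]<530)]; print(len(q),np.median(q,0),q.min(0),q.max(0))
```

```text
[[478.52859197  81.89624172   8.        ]] [[591.69479717 108.39722138   8.        ]]
[[497.15874019 119.55482008  48.        ]]
76 [494.89213356 118.34291446  41.80985619] [476.39908442 111.31591091  25.0995074 ] [510.16975457 129.32785258  50.33411742]
```

The plate lies with its mark under the foot and is released. Estimated error is about 4 mm. Next, the knob: check joint 6.

Run:
```python
from h import *
s=ctrl.sense(); print(s['joint_positions'],s['joint_torque'],s['torque'],s['tcp_pos'])
```

```text
[2.12854871e-02 2.20229290e-01 1.71536515e+00 1.14586725e-05
 1.20339715e+00 1.39164394e+00] [ 4.64845437e-02 -4.15717399e+01 -2.81664062e+01  3.23023915e-02
 -3.63531627e-02  4.27027135e-04] [ 0.08368466  0.04124914 -0.02136401] [491.62244318 121.2950328  168.15411605]
```

>>> {"method": "send_rows", "body": {
  "slide": [
    [0,0,0],
    [0.03,0,0],
    [0.03,0,0],
    [0.0385,0,0],
    [0,0,0],
    [0,0,0]
  ],
  "turn": [-10,-10,-10,-10,-10,0],
  "grip": [0,0,0,0,0,0],
  "squeeze": 20
}}

```text
t: 7.92
tcp_pos: [572.3, 173.5, 164.6]
eef_rot: [-0.001, 0.86, 0.511, -0.002]
contact_force: [0.1, -0.2, 0.5]
opening: 83.0
```

Run:
```python
from h import *
s=ctrl.sense(); print(s['joint_positions'],s['torque'],s['tcp_pos'],s['eef_rot'])
```

```text
[ 1.07968723e-01  3.85875897e-01  1.48994212e+00 -8.55623217e-05
  1.27022317e+00  6.06883296e-01] [-0.02751674  0.00413129  0.02460381] [572.30391218 173.45095729 164.62686401] [-0.00088598  0.85977991  0.51065993 -0.0020406 ]
```

>>> {"method": "send_rows", "body": {
  "slide": [
    [-0.0205,0.0302,0],
    [0,0,0],
    [0,0,0],
    [0,0,0],
    [0,0,0],
    [0,0,0],
    [0,0,0],
    [0,0,0],
    [0,0,0],
    [0,0,0]
  ],
  "turn": [0,-10,-10,-10,-10,-10,-10,-10,-10,-10],
  "grip": [0,0,0,0,0,0,0,0,0,0]
}}

```text
t: 9.18
tcp_pos: [589.2, 140.6, 166.0]
eef_rot: [-0.001, 0.246, 0.969, -0.0]
contact_force: [0.3, 0.2, -0.5]
opening: 92.8
```

>>> {"method": "send_rows", "body": {
  "slide": [
    [0,0,0],
    [0,0,0]
  ],
  "turn": [0,0],
  "grip": [0,0]
}}

```text
t: 9.43
tcp_pos: [589.8, 140.7, 166.6]
eef_rot: [-0.0, 0.249, 0.969, -0.0]
contact_force: [-0.1, 0.3, 0.9]
opening: 93.0
```

Run:
```python
from h import *
s=ctrl.sense(); print(s['joint_positions'],s['torque'],s['tcp_pos'],s['eef_rot'])
w,x,y,z=s['eef_rot'];a=2*np.arctan2(y,x);d=np.array([589,141])-s['tcp_pos'][:2]
print(np.degrees(a),d@[np.cos(a),np.sin(a)],d@[np.sin(a),-np.cos(a)])
```

```text
[ 5.04847022e-02  3.96474290e-01  1.46865888e+00  2.96978181e-06
  1.27750060e+00 -1.01724783e+00] [ 0.01715568 -0.14133748 -0.04641023] [589.7553742  140.74133766 166.62193106] [-4.97421199e-04  2.48888328e-01  9.68532049e-01 -1.53481547e-04]
151.17651820082793 0.7864946799532156 -0.13755910067531482
```

>>> {"method": "send_rows", "body": {
  "slide": [
    [0,0,0.04],
    [0,0,0.035],
    [0,0,0.0225],
    [0,0,0],
    [0,0,0],
    [0,0,0],
    [0,0,0],
    [0,0,0],
    [0,0,0],
    [0,0,0]
  ],
  "turn": [0,0,0,0,0,0,0,0,0,0],
  "grip": [0,0,0,0,1,1,1,1,1,1]
}}

```text
t: 10.68
tcp_pos: [590.3, 140.9, 69.7]
eef_rot: [0.0, 0.246, 0.969, 0.0]
contact_force: [0.4, 0.7, 0.9]
opening: 41.9
```

>>> {"method": "send_rows", "body": {
  "slide": [
    [0,0,0],
    [0,0,0]
  ],
  "turn": [0,0],
  "grip": [1,1]
}}

```text
t: 10.92
tcp_pos: [590.3, 141.0, 69.7]
eef_rot: [0.0, 0.246, 0.969, 0.0]
contact_force: [0.3, -0.1, 1.2]
opening: 41.7
```

```bash
cat > st.py <<'E'
from h import *
s=ctrl.sense(); w,x,y,z=s['eef_rot']
print('t',s['t'],'j6',s['joint_positions'][5].round(4),'tau6',s['joint_torque'][5].round(4),'T',s['torque'].round(3),'F',s['contact_force'].round(2),s['tcp_pos'].round(2),'yaw',np.degrees(2*np.arctan2(y,x)).round(2),s['opening'].round(2))
E
python3 st.py; python3 st.py
```

```text
Traceback (most recent call last):
  File "st.py", line 3, in <module>
    print('t',s['t'],'j6',s['joint_positions'][5].round(4),'tau6',s['joint_torque'][5].round(4),'T',s['torque'].round(3),'F',s['contact_force'].round(2),s['tcp_pos'].round(2),'yaw',np.degrees(2*np.arctan2(y,x)).round(2),s['opening'].round(2))
                                                                                                                                                                                                                            ^^^^^^^^^^^^^^^^^^
AttributeError: 'float' object has no attribute 'round'
Traceback (most recent call last):
  File "st.py", line 3, in <module>
    print('t',s['t'],'j6',s['joint_positions'][5].round(4),'tau6',s['joint_torque'][5].round(4),'T',s['torque'].round(3),'F',s['contact_force'].round(2),s['tcp_pos'].round(2),'yaw',np.degrees(2*np.arctan2(y,x)).round(2),s['opening'].round(2))
                                                                                                                                                                                                                            ^^^^^^^^^^^^^^^^^^
AttributeError: 'float' object has no attribute 'round'
```

```bash
sed -i "s/s\['opening'\].round(2)/round(s['opening'],2)/" st.py; python3 st.py
```

```text
t 10.925 j6 -1.0222 tau6 -0.0059 T [ 0.062 -0.113 -0.032] F [ 0.26 -0.07  1.2 ] [590.29 140.99  69.73] yaw 151.48 41.65
```

>>> {"method": "send_rows", "body": {
  "slide": [
    [0,0,0.00035],
    [0,0,0.00035],
    [0,0,0.00035]
  ],
  "turn": [10,10,10],
  "grip": [1,1,1]
}}

```text
t: 11.3
tcp_pos: [589.4, 140.2, 68.6]
eef_rot: [-0.0, 0.491, 0.871, -0.001]
contact_force: [-3.2, -2.9, 3.6]
opening: 41.6
```

```bash
python3 st.py
```

```text
t 11.3 j6 -0.493 tau6 -1.7965 T [-0.587  0.48   0.011] F [-3.2  -2.93  3.58] [589.45 140.18  68.59] yaw 121.17 41.65
```

>>> {"method": "send_rows", "body": {
  "slide": [
    [0,0,0.00035],
    [0,0,0.00035],
    [0,0,0.00035]
  ],
  "turn": [10,10,10],
  "grip": [1,1,1]
}}

```text
t: 11.68
tcp_pos: [588.3, 139.9, 67.5]
eef_rot: [-0.001, 0.7, 0.714, -0.002]
contact_force: [-6.2, -3.4, 6.0]
opening: 41.5
```

```bash
python3 st.py
```

```text
t 11.675 j6 0.0306 tau6 -1.7957 T [-0.637  1.024  0.044] F [-6.25 -3.37  6.02] [588.3  139.89  67.47] yaw 91.17 41.5
```

The moving joint torque is swamped by braking, and a side force is building from slight eccentricity. I regrip to relax it and try slow turning.

>>> {"method": "send_rows", "body": {
  "slide": [
    [0,0,0],
    [0,0,0],
    [0,0,0],
    [0,0,0],
    [0,0,0],
    [0,0,0],
    [0,0,0]
  ],
  "turn": [0,0,0,0,0,0,0],
  "grip": [0.4,0.4,1,1,1,1,1]
}}

```text
t: 12.55
tcp_pos: [588.5, 141.0, 67.5]
eef_rot: [-0.001, 0.698, 0.716, -0.001]
contact_force: [-5.6, 0.3, 4.2]
opening: 41.8
```

```bash
python3 st.py
```

```text
t 12.55 j6 0.0244 tau6 0.0075 T [-0.104  0.773 -0.007] F [-5.58  0.32  4.2 ] [588.51 141.04  67.5 ] yaw 91.53 41.77
```

>>> {"method": "send_rows", "body": {
  "slide": [
    [0,0,0.0001],
    [0,0,0.0001],
    [0,0,0.0001],
    [0,0,0.0001]
  ],
  "turn": [3,3,3,3],
  "grip": [1,1,1,1]
}}

```text
t: 13.05
tcp_pos: [588.3, 141.1, 67.1]
eef_rot: [-0.001, 0.769, 0.639, -0.002]
contact_force: [-5.2, 0.0, 4.9]
opening: 41.5
```

```bash
python3 st.py
```

```text
t 13.05 j6 0.2356 tau6 -0.5092 T [-0.089  0.901  0.095] F [-5.22  0.02  4.89] [588.26 141.06  67.07] yaw 79.44 41.51
```

>>> {"method": "send_rows", "body": {
  "slide": [
    [0,0,0.0001],
    [0,0,0.0001],
    [0,0,0.0001],
    [0,0,0.0001]
  ],
  "turn": [3,3,3,3],
  "grip": [1,1,1,1]
}}

```text
t: 13.55
tcp_pos: [588.1, 141.1, 66.7]
eef_rot: [-0.001, 0.832, 0.555, -0.002]
contact_force: [-6.1, -0.0, 5.4]
opening: 41.6
```

```bash
python3 st.py
```

```text
t 13.55 j6 0.445 tau6 -0.5096 T [-0.11   1.04   0.092] F [-6.14 -0.04  5.37] [588.09 141.11  66.66] yaw 67.44 41.58
```

>>> {"method": "send_rows", "body": {
  "slide": [
    [-0.0008,-0.0018,-0.0005],
    [0,0,0.0001],
    [0,0,0.0001],
    [0,0,0.0001],
    [0,0,0.0001]
  ],
  "turn": [0,3,3,3,3],
  "grip": [1,1,1,1,1]
}}

```text
t: 14.18
tcp_pos: [587.4, 141.1, 66.4]
eef_rot: [-0.0, 0.885, 0.465, -0.001]
contact_force: [-3.0, 0.6, -0.2]
opening: 41.7
```

```bash
python3 st.py
```

```text
t 14.175 j6 0.6539 tau6 -0.5035 T [-0.036  0.308  0.095] F [-2.98  0.55 -0.2 ] [587.43 141.08  66.37] yaw 55.46 41.66
```

>>> {"method": "send_rows", "body": {
  "slide": [
    [0,0,0.0001],
    [0,0,0.0001],
    [0,0,0.0001],
    [0,0,0.0001]
  ],
  "turn": [3,3,3,3],
  "grip": [1,1,1,1]
}}

```text
t: 14.68
tcp_pos: [587.2, 141.2, 65.9]
eef_rot: [-0.001, 0.929, 0.37, -0.001]
contact_force: [-2.8, 1.2, -0.4]
opening: 41.4
```

```bash
python3 st.py
```

```text
t 14.675 j6 0.8634 tau6 -0.5037 T [0.083 0.405 0.018] F [-2.82  1.23 -0.45] [587.25 141.21  65.93] yaw 43.46 41.38
```

>>> {"method": "send_rows", "body": {
  "slide": [
    [0,0,0.0001],
    [0,0,0.0001],
    [0,0,0.0001],
    [0,0,0.0001]
  ],
  "turn": [3,3,3,3],
  "grip": [1,1,1,1]
}}

```text
t: 15.18
tcp_pos: [587.1, 141.4, 65.5]
eef_rot: [-0.001, 0.963, 0.271, -0.001]
contact_force: [-2.9, 1.5, 1.2]
opening: 41.5
```

```bash
python3 st.py
```

```text
t 15.175 j6 1.0729 tau6 -0.504 T [ 0.116  0.547 -0.03 ] F [-2.87  1.52  1.19] [587.06 141.36  65.51] yaw 31.46 41.51
```

>>> {"method": "send_rows", "body": {
  "slide": [
    [0,0,0.0001],
    [0,0,0.0001],
    [0,0,0.0001],
    [0,0,0.0001]
  ],
  "turn": [3,3,3,3],
  "grip": [1,1,1,1]
}}

```text
t: 15.68
tcp_pos: [587.0, 141.5, 65.1]
eef_rot: [-0.001, 0.986, 0.169, -0.001]
contact_force: [-4.0, 1.7, 0.7]
opening: 41.7
```

```bash
python3 st.py
```

```text
t 15.675 j6 1.2823 tau6 -0.5039 T [0.266 0.641 0.046] F [-4.    1.67  0.67] [586.95 141.52  65.13] yaw 19.46 41.65
```

>>> {"method": "send_rows", "body": {
  "slide": [
    [0,0,0.0001],
    [0,0,0.0001],
    [0,0,0.0001],
    [0,0,0.0001]
  ],
  "turn": [3,3,3,3],
  "grip": [1,1,1,1]
}}

```text
t: 16.18
tcp_pos: [586.9, 141.7, 64.7]
eef_rot: [-0.001, 0.998, 0.065, -0.001]
contact_force: [-4.5, 2.5, 0.4]
opening: 41.7
```

```bash
python3 st.py
```

```text
t 16.175 j6 1.4917 tau6 -0.504 T [0.341 0.677 0.026] F [-4.48  2.54  0.37] [586.89 141.74  64.7 ] yaw 7.46 41.7
```

>>> {"method": "send_rows", "body": {
  "slide": [
    [0,0,0.0001],
    [0,0,0.0001],
    [0,0,0.0001],
    [0,0,0.0001]
  ],
  "turn": [3,3,3,3],
  "grip": [1,1,1,1]
}}

```text
t: 16.68
tcp_pos: [586.8, 142.0, 64.3]
eef_rot: [-0.001, 0.999, -0.04, -0.001]
contact_force: [-3.4, 3.4, -0.0]
opening: 41.9
```

```bash
python3 st.py
```

```text
t 16.675 j6 1.7011 tau6 -0.4799 T [0.503 0.617 0.046] F [-3.38  3.4  -0.02] [586.83 141.96  64.31] yaw -4.54 41.92
```

Joint-6 torque rose by 0.024 N m, so the sole has touched (about 1 N). I continue gently.

>>> {"method": "send_rows", "body": {
  "slide": [
    [0,0,0.0001],
    [0,0,0.0001],
    [0,0,0.0001],
    [0,0,0.0001]
  ],
  "turn": [3,3,3,3],
  "grip": [1,1,1,1]
}}

```text
t: 17.18
tcp_pos: [586.8, 142.2, 63.9]
eef_rot: [-0.001, 0.99, -0.144, -0.001]
contact_force: [-3.4, 3.6, 0.8]
opening: 41.3
```

```bash
python3 st.py
```

```text
t 17.175 j6 1.9105 tau6 -0.446 T [0.652 0.678 0.199] F [-3.38  3.55  0.84] [586.84 142.18  63.92] yaw -16.53 41.34
```

>>> {"method": "send_rows", "body": {
  "slide": [
    [0,0,0.0001],
    [0,0,0.0001],
    [0,0,0.0001]
  ],
  "turn": [3,3,3],
  "grip": [1,1,1]
}}

```text
t: 17.55
tcp_pos: [586.9, 142.3, 63.6]
eef_rot: [-0.001, 0.975, -0.221, -0.001]
contact_force: [-3.3, 4.9, 0.2]
opening: 41.8
```

```bash
python3 st.py
```

```text
t 17.55 j6 2.0675 tau6 -0.4187 T [0.782 0.688 0.157] F [-3.29  4.87  0.19] [586.87 142.32  63.63] yaw -25.53 41.82
```

The load rise of 0.085 N m puts the foot at roughly 3–6 N, within the band. Release, lift and move away.

>>> {"method": "send_rows", "body": {
  "slide": [
    [0,0,0],
    [0,0,0],
    [0,0,0],
    [0,0,0],
    [0,0,0],
    [0,0,-0.02],
    [0,0,-0.05],
    [0,0,-0.05],
    [0,0,-0.03],
    [0,0,0]
  ],
  "turn": [0,0,0,0,0,0,0,0,0,0],
  "grip": [0,0,0,0,0,0,0,0,0,0]
}}

```text
t: 18.8
tcp_pos: [589.9, 141.0, 217.2]
eef_rot: [-0.001, 0.975, -0.221, 0.003]
contact_force: [-0.8, -0.2, -0.5]
opening: 92.9
```

>>> {"method": "send_rows", "body": {
  "slide": [
    [-0.03,0.04,-0.01],
    [-0.03,0.05,0],
    [-0.03,0.05,0],
    [-0.03,0.05,0],
    [-0.03,0.05,0],
    [0,0,0],
    [0,0,0]
  ],
  "turn": [0,0,0,0,0,0,0],
  "grip": [0,0,0,0,0,0,0]
}}

```text
t: 19.68
tcp_pos: [349.6, -11.0, 223.6]
eef_rot: [-0.0, 0.975, -0.221, -0.0]
contact_force: [0.1, 0.3, 0.6]
opening: 93.1
```

```bash
python3 st.py
python3 - <<'E'
from h import *
a=[]
for n,(x,y) in (('scene',(240,150)),('top',(140,90))):
    im,d,c=cloud(n); save(n+'9.png',im); np.savez('/tmp/%s9'%n,im=im,d=d); a.append(cv2.resize(im[y:y+120,x:x+130],None,fx=3,fy=3,interpolation=2))
save('end.png',np.hstack(a))
E
```

```text
t 19.675 j6 1.663 tau6 -0.0269 T [ 0.026  0.01  -0.   ] F [0.06 0.29 0.6 ] [349.65 -11.03 223.58] yaw -25.59 93.08
```

View pics/end.png

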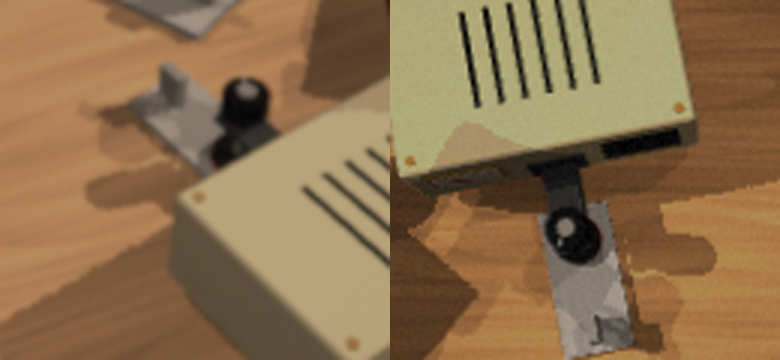

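View pics/top9.png

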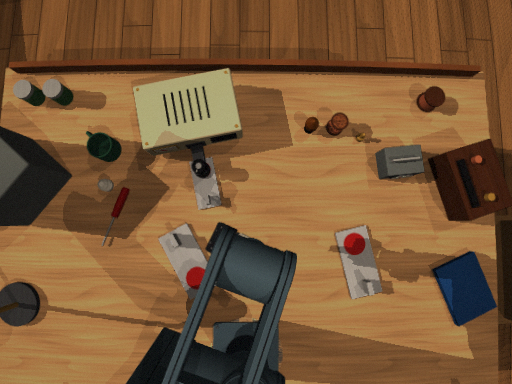

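The top view shows the plate seated under the foot and all bystanders in place. I measure the plate's corners from it.

Run:
```python
from h import *
c=camera_info('top')
P=onplane(c,[[198.3,209],[221,204.3],[190,161],[212.7,157.3]],8)[:,:2]; print(P.round(1))
u=(P[2]+P[3]-P[0]-P[1])/2; L=np.linalg.norm(u); print(L,np.linalg.norm(P[0]-P[1]),np.degrees(np.arctan2(u[1],u[0]))); u/=L
m=P.mean(0)+44*u; print('mark',m,'err vs',m-[588,141.5])
Q=np.load('/tmp/Q.npy')
f=np.load('/tmp/top9.npz'); d=f['d']
yy,xx=np.mgrid[150:185,185:220]; q=pts(c,d,np.c_[xx.ravel(),yy.ravel()]); q=q[(q[:,2]>87)&(q[:,2]<112)]; print('knob',q.mean(0))
```

```text
[[462.6 151.8]
 [477.9  78.9]
 [618.9 181.5]
 [631.2 107.6]]
157.5160771028667 74.50570970658508 10.654528911949072
mark [590.89297022 138.07971758] err vs [ 2.89297022 -3.42028242]
knob [588.15731272 142.03272784  96.55859117]
```

```bash
python3 -c "
from rig import ctrl
print(ctrl.close_job())"
```

```text
the job is handed in; nothing more can be done
None
```

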